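Prove the lift-up door's stay on the blue locker

ROBOT

A 6-joint arm with a two-finger parallel gripper is mounted at the origin on a cart in front of the work surface, level with it; the furniture and walls round the work are solid. World frame = base frame: x ahead of the robot, y to its left, z up, the work surface at z = 0. Lengths are in m, angles in rad, forces in N, time in s.
With the tool pointing down it reaches from about 0.425 to 0.95 m from the base axis. Payload 3.5 kg.
Tool frame: the origin (TCP) lies at the very end of the fingers, on their centre line; the grasp point (between the pads) lies ctrl.tcp_to_grasp behind it (ctrl.tcp_to_grasp is the distance from the TCP to the grasp point, in m); z points along the fingers, y is the line along which they close (so a half turn about z gives the same grasp; the last joint's range is limited). The gripper opens to 85 mm and grips with 20 to 120 N. Pads are 22 mm wide; open, the fingers measure 114 mm over their backs; the gripper's body (76 mm by 85 mm) begins 54 mm behind the grasp point. The pads swing forward as they close: fully open they stand 13 mm farther back than shut.
Start: joints at [0.958, 0.286, 1.577, -0, 1.279, -0.15], TCP at [0.301, 0.604, 0.231] pointing down, gripper open.
Joint ranges: [-2.77, 2.77], [-0.9, 2.22], [0.21, 2.48], [-1.53, 4.67], [0.24, 2.81], [-2.84, 2.84]. Speed limits (rad/s): [2.79, 2.79, 3.14, 3.14, 3.14, 3.14].

INTERFACE

Orientations are given as a unit quaternion [x, y, z, w].
In Python, from plant import ctrl gives the robot as it stands.
- The arm moves only by the shell command python3 -m inch 'ROWS' [FORCE]. ROWS is JSON, a list of rows, each an object with "slide": the shift along the tool's x, y, z in cm, a list of three; "turn": the turn about the tool's z in rad; "grip": the finger opening in cm, from 0 to 8.54. A call has 1 to 20 rows; each row is the pose to reach, as a shift and turn from the pose commanded when the call began, along the tool's axes at that moment; what a row does not reach only later rows make up. A row lasts 1/10 s, in which the tool goes at most 50 mm and 8.59 degrees, less where a joint would pass 70% of its speed; a pose out of reach is approached as far as the arm can. A call with a gripper value outside its range is refused whole. The fingers move at their own pace and stop on an object; FORCE is the grip in N (left out, the last holds). Time passes only in rows, so rows that repeat a pose let the fingers close. It gives the time, the measured TCP pose, the force, the opening and the grip force at its end, in the units of the state.
- ctrl.get_state(): the state, without advancing time (a new reading comes with each control period).
- ctrl.read_camera(name): name is "scene" or "top" or "wrist"; returns (picture, depth): 420x560x3 uint8, red, green, blue; 420x560 float32, m along the optical axis (not along the pixel's ray), 0 where there is no reading.
- ctrl.camera_info(name): a dict with "K" (3x3 intrinsics, pixels), "camera_from_world" (4x4, takes a point from world to camera coordinates); the wrist camera has in their place "T_tool_cam" (4x4, takes a point from camera to tool coordinates, whose origin is the TCP and whose axes are the flange's). Camera axes: x right, y down, z forward; pixel columns grow to the right and rows downward; lengths in m; the calibration is good to about 2 mm. The wrist camera is an equidistant fisheye: a pixel r from the principal point sees the ray r / f radians off the axis. A picture is of the moment at which its call begins: read the wrist's pose just before it. camera_info takes no time and is no camera call.
- ctrl.sign_off(): hands the job in; it is judged then, once.
The state is a dict: "time": time; "qpos": joint angles; "dq": joint speeds; "joint_efforts": joint torques, N m; "eef_pos": TCP position; "tcp_rot": TCP orientation; "contact_force": force on the tool from outside, world axes, zero at the start; "wrist_torque": the same for the moment, N m; "opening": opening from 0.0 (shut) to 1.0 (fully open); "finger_force": force on a finger pad.
Only numpy, scipy, OpenCV 4.12 (cv2) and the standard library are available. Lean on these libraries where they do the work, as an engineer would, in place of code of your own. Each camera call takes 0.05 s, during which the arm holds its last target. There are 200 camera calls.

TASK

Check the stay of the locker with the blue lift-up door: raise the door by its handle until the stay locks, and let go so that the door stands open by itself for a second. Then press that locker's red release button so that the door comes down fully shut, and leave the locker with the orange door closed.

Things in the scene. Friction and masses are not known exactly. Their poses are not given: they have to be found in the camera images.
- blue_door (a joint): Opening angle (rad) of the blue door, 150 x 140 x 10 mm, 0.3 kg, of a small grey locker. 0 = shut, sloping 30 degrees down towards the robot from its hinge; grows as it is raised, to a stop at 1.22. Let go too early, it sinks shut slowly (damper); raised to 1.10 or more, the stay catches it and it rests at about 1.05 (30 degrees above level).
- blue_hinge (a point): Middle of the blue door's hinge line, 165 mm above the worktop, on the fixed locker (195 mm deep, 150 wide, 165 high). x = level, from the locker's front to its rear (away from the robot), y = along the hinge line to the locker's left, z up.
- blue_handle (a point): Centre of the blue door's handle: steel bar 18 mm in diameter, 36 mm long, parallel to the hinge, 190 mm from the hinge line, on a stem 35 mm beyond the door's free edge. 70 mm above the worktop when shut. Gripped from above on its two flat ends it turns between the fingers as the door rises (2 to 6 N). With the door shut its axes are those of the hinge; they turn with the door.
- blue_button_top (a point): Middle of the top of the blue locker's red release button, 32 mm in diameter, facing up on the grey housing at the locker's right (-y) side, 160 mm above the worktop; axes as the hinge. Pressed 8 mm down to its stop (about 5 N, springs back) it unlocks the stay; hold it down half a second and the door sinks shut by itself in about 3 s.
- orange_door (a joint): Opening angle (rad) of the orange door of the other, otherwise equal locker; 0 = shut. The lockers stand side by side, about 0.34 m apart, and may have changed places.

How it is judged:
On the way, in this order (a step that is already met when the one before it is completed fails the run):
1. the blue door stands open on its locked stay, untouched (value of joint blue_door above 0.98 rad and contact force between blue_door and the arm below 0.2 N and contact force between blue_door and the fingers below 0.2 N), for 0.6 s.
2. the stay has been unlocked and the blue door is shut (value of joint blue_door below 0.035 rad), for 0.2 s.
At the end, for the whole second after the job is handed in: after it has stood open on its stay, the blue door is shut again (within 0.035 rad) and the orange door is shut (within 0.035 rad) (value of joint each of blue_door, orange_door below 0.035 rad); the robot touches nothing.
It fails at once if the orange door is opened (value of joint orange_door above 0.12 rad).
It also fails if it takes over 51 s, if anything falls off the work surface, if the arm or the gripper's body presses on something with over 40 N, if the wrist force passes 120 N, or if a joint passes its speed limit or range.

## Working session

There is one attempt and no reset: what is moved stays moved. The work goes in short steps, Python scripts to look and compute and a shell command to move; the robot and the scene stay as the last step left them, time stands still between calls to the robot, and variables do not carry over. Pictures are saved under pics/ and viewed, at most 10 in all, crops included, and the job is handed in when it is done.

```bash
mkdir -p pics; ls; python3 - <<'E'
from plant import ctrl
import cv2,numpy as np
s=ctrl.get_state();print({k:np.round(v,3) for k,v in s.items()},ctrl.tcp_to_grasp)
ims=[]
for n in("scene","top"):
    p,d=ctrl.read_camera(n);np.savez(n+".npz",p=p,d=d,**ctrl.camera_info(n));cv2.imwrite(f"pics/{n}.png",p[:,:,::-1])
E
```

```text
pics
{'time': np.float64(0.0), 'qpos': array([ 0.958,  0.287,  1.578,  0.   ,  1.279, -0.15 ]), 'dq': array([-0.001,  0.001,  0.001, -0.   ,  0.   , -0.002]), 'joint_efforts': array([-1.0000e-03, -4.0598e+01, -2.9263e+01, -0.0000e+00,  6.0000e-03,
       -0.0000e+00]), 'eef_pos': array([0.301, 0.603, 0.23 ]), 'tcp_rot': array([ 0.229,  0.973, -0.001, -0.   ]), 'contact_force': array([ 0.498, -0.365, -0.311]), 'wrist_torque': array([ 0.03 , -0.032, -0.002]), 'finger_force': np.float64(0.0), 'opening': np.float64(0.994)} 0.0187
```

View pics/scene.png

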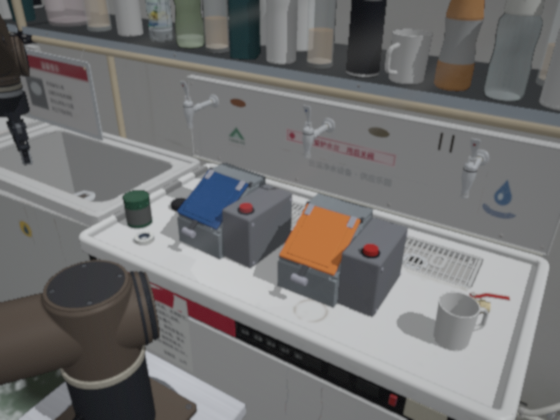

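View pics/top.png

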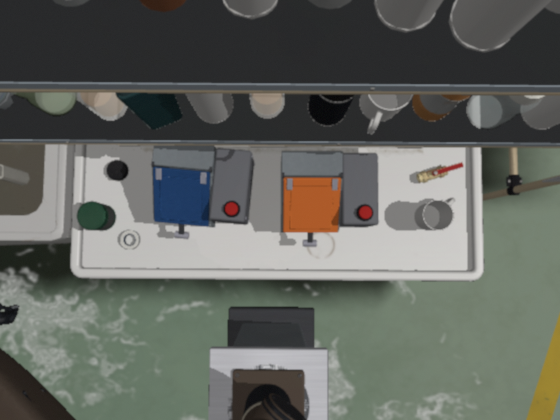

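The blue locker is on the left in both pictures. In the top view its handle is near (181,235), its button at (232,209) and its hinge near y=170. The orange locker is on the right.

```bash
cat > m.py <<'E'
import numpy as np,cv2
def cloud(n):
    z=np.load(n+".npz");p,d,K,T=z["p"],z["d"],z["K"],z["camera_from_world"]
    v,u=np.indices(d.shape);c=np.stack([(u-K[0,2])/K[0,0]*d,(v-K[1,2])/K[1,1]*d,d],-1)
    R,t=T[:3,:3],T[:3,3];return p,d,(c-t)@R
E
python3 - <<'E'
from m import *
for n in("top","scene"):
    p,d,w=cloud(n);h=cv2.cvtColor(p,cv2.COLOR_RGB2HSV);ok=d>0
    box=(w[...,0]>.3)&(w[...,0]<1)&(abs(w[...,1])<.6)&ok&(w[...,2]>.02)&(w[...,2]<.25)
    H,S,V=h[...,0],h[...,1],h[...,2]
    for nm,m in dict(blue=(H>100)&(H<125)&(S>130),orange=(H>6)&(H<18)&(S>150),red=((H<5)|(H>174))&(S>170)).items():
        m=cv2.erode((m&box).astype(np.uint8),np.ones((2,2)))
        k,l,st,_=cv2.connectedComponentsWithStats(m)
        for i in range(1,k):
            if st[i,4]<40: continue
            q=w[l==i];r=cv2.minAreaRect(q[:,:2].astype(np.float32))
            c=np.c_[q[:,:2],np.ones(len(q))];a=np.linalg.lstsq(c,q[:,2],rcond=None)[0]
            print(n,nm,st[i],np.round(np.median(q,0),3),"rect",np.round(r[0],3),np.round(r[1],3),round(r[2],1),"plane",np.round(a,3),"yaw",np.degrees(np.arctan2(a[1],a[0])).round(1))
p,d,w=cloud("top")
for (a,b,c,e) in[(225,245,165,200),(235,250,298,325)]:
    q=w[a:b,c:e].reshape(-1,3);q=q[(q[:,2]>.05)];print("handle?",len(q),q.mean(0),q.min(0),q.max(0))
# right housing top corners, and blue locker's top
for nm,(a,b,c,e) in dict(house=(145,225,212,256),roof=(145,172,150,217)).items():
    s=w[a:b,c:e].reshape(-1,3);s=s[(s[:,2]>.145)&(s[:,2]<.18)];r=cv2.minAreaRect(s[:,:2].astype(np.float32));print(nm,r,np.median(s[:,2]))
cv2.imwrite("pics/crop.png",cv2.resize(p[135:260,140:390,::-1],None,fx=3.2,fy=3.2,interpolation=cv2.INTER_CUBIC))
E
```

```text
top blue [ 155  169   55   56 2564] [0.543 0.219 0.135] rect [0.545 0.22 ] [0.135 0.127] 84.6 plane [ 0.569 -0.044 -0.165] yaw -4.5
top orange [ 284  179   56   54 2651] [ 0.523 -0.104  0.134] rect [ 0.525 -0.106] [0.138 0.127] 89.9 plane [ 0.573  0.009 -0.165] yaw 0.9
top red [226 203  12  13 119] [0.515 0.091 0.16 ] rect [0.516 0.091] [0.028 0.028] 45.7 plane [-0.04   0.151  0.166] yaw 105.0
top red [359 207  13  12 117] [ 0.507 -0.233  0.16 ] rect [ 0.508 -0.234] [0.027 0.028] 42.1 plane [ 0.09  -0.003  0.113] yaw -2.0
scene blue [ 179  174   68   53 1746] [0.534 0.216 0.13 ] rect [0.54  0.217] [0.137 0.127] 84.1 plane [ 0.571 -0.05  -0.164] yaw -5.0
scene orange [ 282  209   74   65 2865] [ 0.514 -0.109  0.13 ] rect [ 0.524 -0.107] [0.135 0.129] 89.4 plane [ 0.579  0.004 -0.168] yaw 0.4
scene red [364 246  14  10  99] [ 0.499 -0.238  0.159] rect [ 0.502 -0.237] [0.021 0.024] 67.3 plane [0.163 0.162 0.116] yaw 44.9
handle? 153 [0.45869344 0.22269754 0.09881571] [ 0.42532181 -0.01727876  0.06522018] [0.47777933 0.24756254 1.37881734]
handle? 128 [ 0.4371143  -0.10104104  0.0995479 ] [ 0.42532181 -0.12063684  0.06472502] [ 0.45435278 -0.01727876  1.37881734]
house ((0.5763424634933472, 0.10177257657051086), (0.0944443866610527, 0.17890584468841553), 85.32275390625) 0.1472086502511633
roof ((0.636779248714447, 0.21117360889911652), (0.0639965757727623, 0.1575700342655182), 0.4685376286506653) 0.16628984411429196
```

View pics/crop.png

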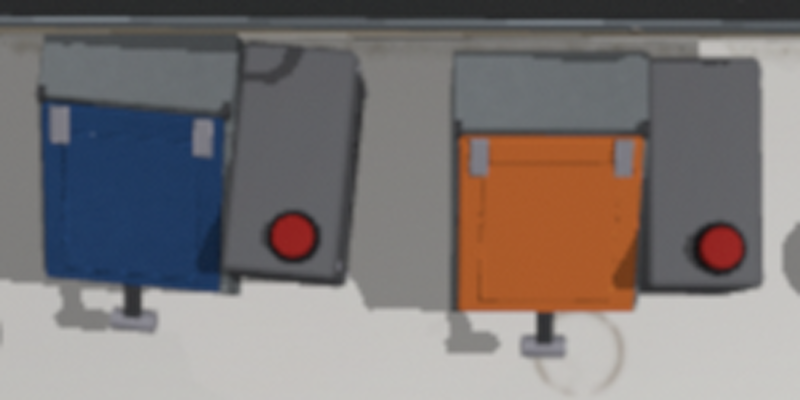

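Crop: the blue locker is turned by about -5°. Its handle bar is centred at crop (134,319) and its button at crop (293,236).

```bash
cat > go.py <<'E'
import numpy as np
from scipy.spatial.transform import Rotation as R
def rel(s,p): return np.round(100*R.from_quat(s["tcp_rot"]).inv().apply(np.array(p)-s["eef_pos"]),2)
E
python3 - <<'E'
from m import *
from go import *
from plant import ctrl
yaw=np.radians(-5);ex=np.array([np.cos(yaw),np.sin(yaw),0])
z=np.load("top.npz");K,T=z["K"],z["camera_from_world"];C=-T[:3,:3].T@T[:3,3]
def ray(u,v,h):
    r=T[:3,:3].T@np.linalg.inv(K)@[u,v,1];return C+r*(h-C[2])/r[2]
print("handle px",ray(140+134/3.2-.5,135+319/3.2-.5,.079),"button",ray(140+293/3.2-.5,135+236/3.2-.5,.16))
for n,(a,b,c,e) in dict(top=(228,243,168,194),scene=(220,245,168,205)).items():
    p,d,w=cloud(n);q=w[a:b,c:e].reshape(-1,3);q=q[(q[:,2]>.065)&(q[:,2]<.085)&(q[:,0]<.465)];print(n,len(q),q.mean(0),q.min(0),q.max(0))
p,d,w=cloud("top");q=w[169:225,155:210].reshape(-1,3);q=q[(q[:,2]>.09)&(q[:,2]<.17)]
print("door centre->handle pred", np.array([.545,.22])-ex[:2]*(.19*np.cos(np.pi/6)-.0605-.008))
s=ctrl.get_state();print(R.from_quat(s["tcp_rot"]).as_matrix().round(3))
for t in([.454,.229,.2],):print(rel(s,t))
E
```

```text
handle px [0.45435112 0.22759327 0.079     ] button [0.5163955  0.09268769 0.16      ]
top 102 [0.45267639 0.22907483 0.07755122] [0.4445026  0.2122728  0.06522018] [0.46256653 0.24756254 0.08425337]
scene 110 [0.45003788 0.2249673  0.07561842] [0.44083034 0.20823663 0.06646081] [0.46447058 0.2476959  0.08474543]
door centre->handle pred [0.44932065 0.22837086]
[[-0.895  0.446 -0.001]
 [ 0.446  0.895 -0.002]
 [ 0.    -0.002 -1.   ]]
[-30.41 -26.67   3.05]
```

```bash
python3 -m inch '[{"slide":[-8,-7,1],"turn":-0.1,"grip":6.5},{"slide":[-16,-14,2],"turn":-0.2,"grip":6.5},{"slide":[-24,-21,3],"turn":-0.3,"grip":6.5},{"slide":[-30.4,-26.7,3],"turn":-0.38,"grip":6.5},{"slide":[-30.4,-26.7,3],"turn":-0.38,"grip":6.5},{"slide":[-30.4,-26.7,3],"turn":-0.38,"grip":6.5},{"slide":[-30.4,-26.7,3],"turn":-0.38,"grip":6.5},{"slide":[-30.4,-26.7,3],"turn":-0.38,"grip":6.5},{"slide":[-30.4,-26.7,3],"turn":-0.38,"grip":6.5},{"slide":[-30.4,-26.7,3],"turn":-0.38,"grip":6.5},{"slide":[-30.4,-26.7,3],"turn":-0.38,"grip":6.5},{"slide":[-30.4,-26.7,3],"turn":-0.38,"grip":6.5},{"slide":[-30.4,-26.7,3],"turn":-0.38,"grip":6.5}]' 30
python3 - <<'E'
from plant import ctrl
from go import *
import cv2
s=ctrl.get_state();p,d=ctrl.read_camera("wrist");i=ctrl.camera_info("wrist");np.savez("wrist.npz",p=p,d=d,pos=s["eef_pos"],q=s["tcp_rot"],**i)
cv2.imwrite("pics/wrist1.png",p[:,:,::-1]);print(i,rel(s,[.453,.228,.2]),R.from_quat(s["tcp_rot"]).as_matrix().round(3),s["qpos"].round(2))
E
```

```text
time: 1.4
eef_pos: [0.4536, 0.2306, 0.2013]
tcp_rot: [0.04, 0.999, 0.0, -0.0]
contact_force: [-0.3, 0.2, 0.6]
opening: 0.761
finger_force: 0.0
{'K': array([[325.1922621 ,   0.        , 279.44991806],
       [  0.        , 325.1922621 , 210.14805492],
       [  0.        ,   0.        ,   1.        ]]), 'T_tool_cam': array([[-5.45988387e-04, -9.52826038e-01, -3.03516461e-01,
         7.84520800e-02],
       [ 9.99999424e-01, -2.39904788e-04, -1.04574408e-03,
         2.40984748e-05],
       [ 9.23597140e-04, -3.03516858e-01,  9.52825621e-01,
        -1.43304411e-01],
       [ 0.00000000e+00,  0.00000000e+00,  0.00000000e+00,
         1.00000000e+00]])} [ 0.04 -0.27  0.13] [[-0.997  0.08  -0.   ]
 [ 0.08   0.997  0.   ]
 [ 0.     0.    -1.   ]] [ 0.27 -0.06  2.01  0.    1.19 -1.22]
```

View pics/wrist1.png

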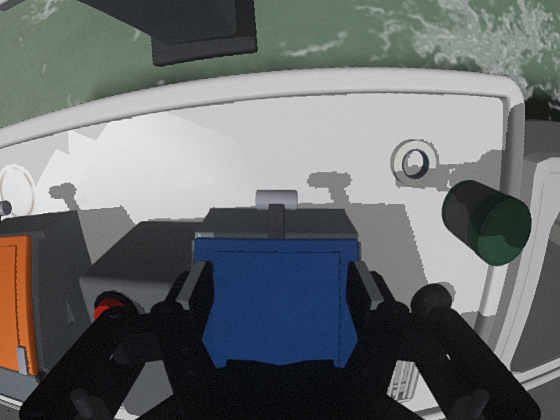

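The wrist view shows the handle bar at about (277,197), spanning u=256–298, with the fingers on either side.

```bash
python3 - <<'E'
from go import *
z=np.load("wrist.npz");K=z["K"];T=z["T_tool_cam"];Rw=R.from_quat(z["q"]).as_matrix()
def ray(u,v):
    a=np.array([u-K[0,2],v-K[1,2]])/K[0,0];r=np.hypot(*a);return np.r_[a/r*np.sin(r),np.cos(r)]
def w(u,v,h):
    r=Rw@T[:3,:3]@ray(u,v);c=Rw@T[:3,3]+z["pos"];return c+r*(h-c[2])/r[2]
for u,v in((277,197),(256,197),(298,197)):
    r=ray(u,v);d=z["d"][v-1:v+2,u-1:u+2].mean();print(w(u,v,.079).round(4),(Rw@(T[:3,:3]@(r/r[2]*d)+T[:3,3])+z["pos"]).round(4))
# door side edges in view -> yaw
a=w(202,262,.10);print()
E
```

```text
[0.4479 0.2288 0.079 ] [0.448  0.2288 0.0785]
[0.4464 0.211  0.079 ] [0.4535 0.2084 0.0524]
[0.4493 0.2465 0.079 ] [0.4639 0.2484 0.0266]
```

```bash
python3 -m inch '[{"slide":[0.3,-0.2,4],"turn":0,"grip":6.5},{"slide":[0.3,-0.2,8],"turn":0,"grip":6.5},{"slide":[0.3,-0.2,11],"turn":0,"grip":6.5},{"slide":[0.3,-0.2,13],"turn":0,"grip":6.5},{"slide":[0.3,-0.2,14.9],"turn":0,"grip":6.5},{"slide":[0.3,-0.2,14.9],"turn":0,"grip":6.5},{"slide":[0.3,-0.2,14.9],"turn":0,"grip":6.5},{"slide":[0.3,-0.2,14.9],"turn":0,"grip":6.5},{"slide":[0.3,-0.2,14.9],"turn":0,"grip":2.5},{"slide":[0.3,-0.2,14.9],"turn":0,"grip":2.5},{"slide":[0.3,-0.2,14.9],"turn":0,"grip":2.5},{"slide":[0.3,-0.2,14.9],"turn":0,"grip":2.5},{"slide":[0.3,-0.2,14.9],"turn":0,"grip":2.5},{"slide":[0.3,-0.2,14.9],"turn":0,"grip":2.5},{"slide":[0.3,-0.2,14.9],"turn":0,"grip":2.5},{"slide":[0.3,-0.2,14.9],"turn":0,"grip":2.5},{"slide":[0.3,-0.2,14.9],"turn":0,"grip":2.5},{"slide":[0.3,-0.2,14.9],"turn":0,"grip":2.5}]' 40
python3 -c "
import numpy as np
for t in np.arange(0,1.2,.06):
    a=np.pi/6-t; print(round(t,2),np.round(19*np.array([np.cos(a)-np.cos(np.pi/6),0,-(np.sin(np.pi/6)-np.sin(a))]),2))"
```

```text
time: 3.25
eef_pos: [0.4517, 0.228, 0.0535]
tcp_rot: [0.042, 0.999, 0.0, 0.001]
contact_force: [-1.6, 1.4, 6.3]
opening: 0.409
finger_force: 42.1
0.0 [ 0.  0. -0.]
0.06 [ 0.54  0.   -1.  ]
0.12 [ 1.02  0.   -2.04]
0.18 [ 1.43  0.   -3.1 ]
0.24 [ 1.79  0.   -4.18]
0.3 [ 2.07  0.   -5.29]
0.36 [ 2.29  0.   -6.41]
0.42 [ 2.44  0.   -7.54]
0.48 [ 2.53  0.   -8.67]
0.54 [ 2.54  0.   -9.81]
0.6 [  2.49   0.   -10.95]
0.66 [  2.37   0.   -12.08]
0.72 [  2.18   0.   -13.21]
0.78 [  1.92   0.   -14.32]
0.84 [  1.6    0.   -15.41]
0.9 [  1.22   0.   -16.48]
0.96 [  0.76   0.   -17.53]
1.02 [  0.25   0.   -18.55]
1.08 [ -0.32   0.   -19.53]
1.14 [ -0.95   0.   -20.48]
```

```bash
python3 -m inch '[{"slide":[0.3,0,-0.5],"turn":0,"grip":2.5},{"slide":[0.5,0,-1],"turn":0,"grip":2.5},{"slide":[0.8,0,-1.5],"turn":0,"grip":2.5},{"slide":[1,0,-2],"turn":0,"grip":2.5},{"slide":[1.2,0,-2.6],"turn":0,"grip":2.5},{"slide":[1.4,0,-3.1],"turn":0,"grip":2.5},{"slide":[1.6,0,-3.6],"turn":0,"grip":2.5},{"slide":[1.8,0,-4.2],"turn":0,"grip":2.5},{"slide":[2.1,0,-5.3],"turn":0,"grip":2.5},{"slide":[2.3,0,-6.4],"turn":0,"grip":2.5},{"slide":[2.4,0,-7.5],"turn":0,"grip":2.5},{"slide":[2.5,0,-8.7],"turn":0,"grip":2.5},{"slide":[2.5,0,-9.8],"turn":0,"grip":2.5},{"slide":[2.5,0,-10.9],"turn":0,"grip":2.5},{"slide":[2.5,0,-10.9],"turn":0,"grip":2.5}]' 40
python3 - <<'E'
from plant import ctrl
import cv2,numpy as np
p,d=ctrl.read_camera("scene");cv2.imwrite("pics/s2.png",p[130:290,130:430,::-1].repeat(2,0).repeat(2,1))
E
```

```text
time: 4.75
eef_pos: [0.4264, 0.2301, 0.1623]
tcp_rot: [0.042, 0.999, 0.001, 0.001]
contact_force: [4.2, 3.3, -2.8]
opening: 0.414
finger_force: 40.5
```

View pics/s2.png

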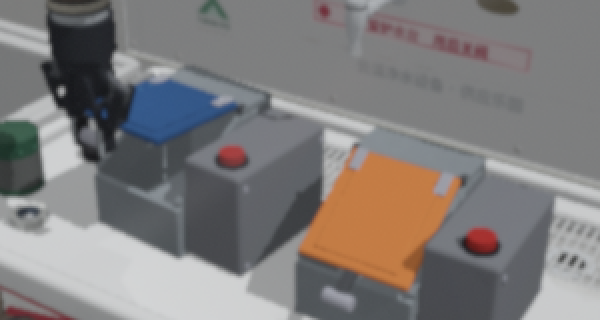

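The blue door is about level and the gripper still holds it. I'll carry on to about 1.17 rad.

```bash
python3 -m inch '[{"slide":[-0.1,0,-1.1],"turn":0,"grip":2.5},{"slide":[-0.3,0,-2.3],"turn":0,"grip":2.5},{"slide":[-0.6,0,-3.4],"turn":0,"grip":2.5},{"slide":[-0.9,0,-4.5],"turn":0,"grip":2.5},{"slide":[-1.3,0,-5.6],"turn":0,"grip":2.5},{"slide":[-1.7,0,-6.6],"turn":0,"grip":2.5},{"slide":[-2.2,0,-7.6],"turn":0,"grip":2.5},{"slide":[-2.8,0,-8.6],"turn":0,"grip":2.5},{"slide":[-3.4,0,-9.6],"turn":0,"grip":2.5},{"slide":[-3.7,0,-10],"turn":0,"grip":2.5},{"slide":[-3.7,0,-10],"turn":0,"grip":2.5},{"slide":[-3.7,0,-10],"turn":0,"grip":2.5},{"slide":[-3.7,0,-10],"turn":0,"grip":2.5}]' 40
```

```text
time: 6.1
eef_pos: [0.4626, 0.2269, 0.2612]
tcp_rot: [0.041, 0.999, 0.0, -0.0]
contact_force: [-0.1, 4.4, -2.5]
opening: 0.41
finger_force: 41.4
```

```bash
python3 -m inch '[{"slide":[0,0,0],"turn":0,"grip":7},{"slide":[0,0,0],"turn":0,"grip":7},{"slide":[0,0,0],"turn":0,"grip":7},{"slide":[0,0,0],"turn":0,"grip":7},{"slide":[0,0,0],"turn":0,"grip":7},{"slide":[0,0,-2],"turn":0,"grip":7},{"slide":[0,0,-4],"turn":0,"grip":7},{"slide":[0,0,-7],"turn":0,"grip":7},{"slide":[0,0,-10],"turn":0,"grip":7},{"slide":[0,0,-10],"turn":0,"grip":7},{"slide":[0,0,-10],"turn":0,"grip":7},{"slide":[0,0,-10],"turn":0,"grip":0},{"slide":[0,0,-10],"turn":0,"grip":0},{"slide":[0,0,-10],"turn":0,"grip":0},{"slide":[0,0,-10],"turn":0,"grip":0},{"slide":[0,0,-10],"turn":0,"grip":0}]'
python3 - <<'E'
from plant import ctrl
from go import *
import cv2
p,d=ctrl.read_camera("scene");np.savez("scene.npz",p=p,d=d,**ctrl.camera_info("scene"));cv2.imwrite("pics/s3.png",p[130:290,130:430,::-1].repeat(2,0).repeat(2,1))
from m import cloud
p,d,w=cloud("scene");h=cv2.cvtColor(p,cv2.COLOR_RGB2HSV);m=(h[...,0]>100)&(h[...,0]<125)&(h[...,1]>110)&(abs(w[...,1]-.22)<.08)&(abs(w[...,0]-.52)<.1)&(w[...,2]>.1)&(w[...,2]<.27)
q=w[m];c=q-q.mean(0);print(len(q),q.mean(0),np.linalg.svd(c,full_matrices=False)[2][2],q[:,2].min(),q[:,2].max())
s=ctrl.get_state();print(s["eef_pos"],rel(s,[.516,.089,.2]),rel(s,[.516,.089,.15]))
E
```

```text
time: 7.7
eef_pos: [0.4629, 0.2266, 0.361]
tcp_rot: [0.041, 0.999, -0.0, -0.0]
contact_force: [0.2, 0.2, -0.1]
opening: 0.003
finger_force: 0.0
280 [0.51825558 0.17498322 0.22720805] [ 0.47180201 -0.11510517  0.87415883] 0.174220490764585 0.25033393143638955
[0.46290502 0.22661349 0.3611009 ] [ -6.44 -13.27  16.11] [ -6.44 -13.27  21.11]
```

View pics/s3.png

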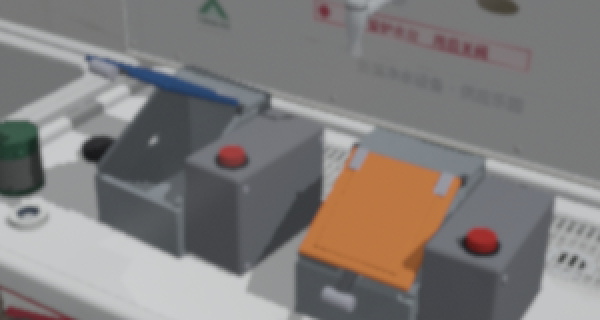

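The blue door stands open by itself at about 29° above level. Next, the button at about (0.516, 0.091).

```bash
python3 -m inch '[{"slide":[-2,-4,0],"turn":0,"grip":0},{"slide":[-4,-8,0],"turn":0,"grip":0},{"slide":[-6.4,-13.4,0],"turn":0,"grip":0},{"slide":[-6.4,-13.4,0],"turn":0,"grip":0},{"slide":[-6.4,-13.4,4],"turn":0,"grip":0},{"slide":[-6.4,-13.4,8],"turn":0,"grip":0},{"slide":[-6.4,-13.4,12],"turn":0,"grip":0},{"slide":[-6.4,-13.4,16],"turn":0,"grip":0},{"slide":[-6.4,-13.4,18],"turn":0,"grip":0},{"slide":[-6.4,-13.4,19.3],"turn":0,"grip":0},{"slide":[-6.4,-13.4,19.3],"turn":0,"grip":0},{"slide":[-6.4,-13.4,19.3],"turn":0,"grip":0},{"slide":[-6.4,-13.4,19.3],"turn":0,"grip":0}]'
python3 - <<'E'
from plant import ctrl
import cv2,numpy as np
p,d=ctrl.read_camera("scene");cv2.imwrite("pics/s4.png",p[130:290,130:430,::-1].repeat(2,0).repeat(2,1))
E
```

```text
time: 9.05
eef_pos: [0.517, 0.0879, 0.1704]
tcp_rot: [0.041, 0.999, 0.0, 0.002]
contact_force: [0.4, -0.1, 1.2]
opening: -0.0
finger_force: 0.0
```

View pics/s4.png

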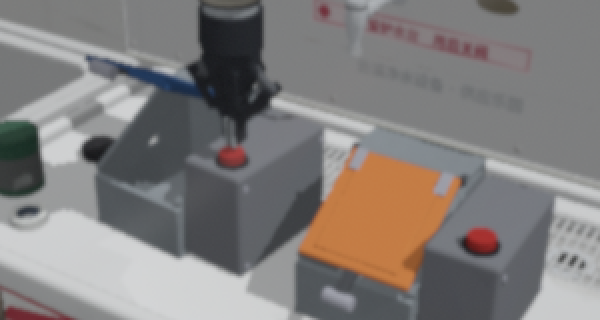

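The fingertips are just above the red button, at about (235,150) in the crop.

```bash
python3 -m inch '[{"slide":[0,0,0.6],"turn":0,"grip":0},{"slide":[0,0,1.1],"turn":0,"grip":0},{"slide":[0,0,1.5],"turn":0,"grip":0},{"slide":[0,0,1.8],"turn":0,"grip":0},{"slide":[0,0,2],"turn":0,"grip":0},{"slide":[0,0,2],"turn":0,"grip":0},{"slide":[0,0,2],"turn":0,"grip":0},{"slide":[0,0,2],"turn":0,"grip":0},{"slide":[0,0,2],"turn":0,"grip":0},{"slide":[0,0,2],"turn":0,"grip":0},{"slide":[0,0,2],"turn":0,"grip":0}]'
```

```text
time: 10.2
eef_pos: [0.5164, 0.0878, 0.1519]
tcp_rot: [0.041, 0.999, -0.0, 0.0]
contact_force: [-6.9, 0.3, 15.9]
opening: 0.002
finger_force: 7.8
```

At the stop (15.9 N). Hold, then retreat and look.

```bash
python3 -m inch '[{"slide":[0,0,0],"turn":0,"grip":0},{"slide":[0,0,0],"turn":0,"grip":0},{"slide":[0,0,0],"turn":0,"grip":0},{"slide":[0,0,0],"turn":0,"grip":0},{"slide":[0,0,0],"turn":0,"grip":0},{"slide":[0,0,0],"turn":0,"grip":0},{"slide":[0,0,-2],"turn":0,"grip":0},{"slide":[0,0,-6],"turn":0,"grip":0},{"slide":[0,0,-10],"turn":0,"grip":0},{"slide":[0,0,-14],"turn":0,"grip":0},{"slide":[0,0,-14],"turn":0,"grip":0},{"slide":[0,0,-14],"turn":0,"grip":0},{"slide":[0,0,-14],"turn":0,"grip":0},{"slide":[0,0,-14],"turn":0,"grip":0},{"slide":[0,0,-14],"turn":0,"grip":0},{"slide":[0,0,-14],"turn":0,"grip":0},{"slide":[0,0,-14],"turn":0,"grip":0},{"slide":[0,0,-14],"turn":0,"grip":0},{"slide":[0,0,-14],"turn":0,"grip":0},{"slide":[0,0,-14],"turn":0,"grip":0}]'
python3 -m inch '[{"slide":[0,0,0],"turn":0,"grip":0},{"slide":[0,0,0],"turn":0,"grip":0},{"slide":[0,0,0],"turn":0,"grip":0},{"slide":[0,0,0],"turn":0,"grip":0},{"slide":[0,0,0],"turn":0,"grip":0},{"slide":[0,0,0],"turn":0,"grip":0},{"slide":[0,0,0],"turn":0,"grip":0},{"slide":[0,0,0],"turn":0,"grip":0},{"slide":[0,0,0],"turn":0,"grip":0},{"slide":[0,0,0],"turn":0,"grip":0},{"slide":[0,0,0],"turn":0,"grip":0},{"slide":[0,0,0],"turn":0,"grip":0},{"slide":[0,0,0],"turn":0,"grip":0},{"slide":[0,0,0],"turn":0,"grip":0},{"slide":[0,0,0],"turn":0,"grip":0},{"slide":[0,0,0],"turn":0,"grip":0},{"slide":[0,0,0],"turn":0,"grip":0},{"slide":[0,0,0],"turn":0,"grip":0},{"slide":[0,0,0],"turn":0,"grip":0},{"slide":[0,0,0],"turn":0,"grip":0}]'
python3 -m inch '[{"slide":[0,0,0],"turn":0,"grip":0},{"slide":[0,0,0],"turn":0,"grip":0},{"slide":[0,0,0],"turn":0,"grip":0},{"slide":[0,0,0],"turn":0,"grip":0},{"slide":[0,0,0],"turn":0,"grip":0},{"slide":[0,0,0],"turn":0,"grip":0},{"slide":[0,0,0],"turn":0,"grip":0},{"slide":[0,0,0],"turn":0,"grip":0},{"slide":[0,0,0],"turn":0,"grip":0},{"slide":[0,0,0],"turn":0,"grip":0}]'
python3 - <<'E'
from plant import ctrl
import cv2,numpy as np
from m import cloud
p,d=ctrl.read_camera("scene");np.savez("scene.npz",p=p,d=d,**ctrl.camera_info("scene"));cv2.imwrite("pics/s5.png",p[130:290,130:430,::-1].repeat(2,0).repeat(2,1))
p,d,w=cloud("scene");h=cv2.cvtColor(p,cv2.COLOR_RGB2HSV)
for lo,hi,y in((100,125,.22),(6,18,-.1)):
    m=(h[...,0]>lo)&(h[...,0]<hi)&(h[...,1]>130)&(abs(w[...,1]-y)<.1)&(abs(w[...,0]-.52)<.1)&(w[...,2]>.05)&(w[...,2]<.27)
    q=w[cv2.erode(m.astype(np.uint8),np.ones((3,3)))>0];print(len(q),np.linalg.lstsq(np.c_[q[:,:2],np.ones(len(q))],q[:,2],rcond=None)[0])
E
```

```text
time: 12.2
eef_pos: [0.5157, 0.0878, 0.2884]
tcp_rot: [0.041, 0.999, 0.0, 0.0]
contact_force: [0.6, -0.4, 0.7]
opening: -0.003
finger_force: 0.0
time: 14.2
eef_pos: [0.5156, 0.0878, 0.2883]
tcp_rot: [0.041, 0.999, -0.0, -0.0]
contact_force: [0.0, -0.6, 0.1]
opening: -0.002
finger_force: 0.0
time: 15.2
eef_pos: [0.5156, 0.0878, 0.2883]
tcp_rot: [0.041, 0.999, -0.0, 0.0]
contact_force: [-0.3, -0.4, 0.7]
opening: 0.003
finger_force: 0.0
1575 [ 0.57303847 -0.05680896 -0.16346607]
2708 [ 0.57965339  0.00305207 -0.16862971]
```

View pics/s5.png

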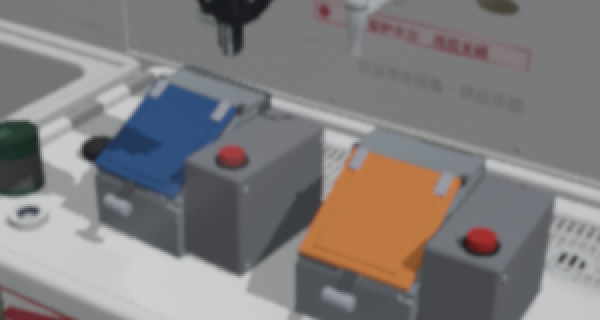

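Both doors are shut: the fitted slopes match the first measurement, and the arm is clear of everything. I'm waiting a moment longer, then handing in.

```bash
python3 -m inch '[{"slide":[0,0,0],"turn":0,"grip":0},{"slide":[0,0,0],"turn":0,"grip":0},{"slide":[0,0,0],"turn":0,"grip":0},{"slide":[0,0,0],"turn":0,"grip":0},{"slide":[0,0,0],"turn":0,"grip":0},{"slide":[0,0,0],"turn":0,"grip":0},{"slide":[0,0,0],"turn":0,"grip":0},{"slide":[0,0,0],"turn":0,"grip":0},{"slide":[0,0,0],"turn":0,"grip":0},{"slide":[0,0,0],"turn":0,"grip":0}]' >/dev/null; python3 -c "
from plant import ctrl
print(ctrl.sign_off())"
```

```text
the job is handed in; nothing more can be done
None
```

I handed the job in at about 16 s: the blue door stood open by itself on its stay, came down fully shut after I pressed its release button, and the orange door stayed closed (the hand-in returned no verdict).

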